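# Carry the tray of loose spacers to the foam pad

### The arm

A 7-joint arm with a two-finger parallel gripper is mounted at the origin on a cart in front of the work surface, level with it; the furniture and walls round the work are solid. World frame = base frame: x ahead of the robot, y to its left, z up, the work surface at z = 0. Lengths are in m, angles in rad, forces in N, time in s.
With the tool pointing down it reaches from about 0.425 to 0.875 m from the base axis. Payload 4.7 kg.
Tool frame: the origin (TCP) lies between the finger pads; the fingertips stand 14 mm ahead of it and the grasp point (between the pads) lies 5 mm behind it; z points along the fingers, y is the line along which they close (so a half turn about z gives the same grasp; the last joint's range is limited). The gripper opens to 87 mm and grips with 3 to 60 N. Pads are 19 mm wide; open, the fingers measure 117 mm over their backs; the gripper's body (75 mm by 190 mm) begins 51 mm behind the grasp point.
Start: joints at [1.198, 0.321, -0.07, 1.45, 0.023, 1.371, -0.057], TCP at [0.245, -0.602, 0.237] pointing down, gripper open.
Joint ranges: [-2.86, 2.86], [-0.3, 2.09], [-1.38, 1.24], [0.06, 2.45], [-1.56, 4.7], [0.09, 2.05], [-2.69, 2.69]. Speed limits (rad/s): [2.57, 2.57, 3.14, 3.14, 3.14, 3.14, 3.14].

### API

Orientations are given as a rotation vector (axis times angle).
In Python, from bench import ctrl gives the robot as it stands.
- The arm moves only by the tool step_arm, never from a script. Its argument "commands" is a list of rows, each an object with "travel": the shift along the tool's x, y, z in m, a list of three; "turn": the turn, a rotation vector about the tool's x, y, z in degrees, a list of three. A call has 1 to 5 rows; each row is the pose to reach, as a shift and turn from the pose commanded when the call began, along the tool's axes at that moment; what a row does not reach only later rows make up. A row lasts 1/10 s, in which the tool goes at most 50 mm and 8.59 degrees, less where a joint would pass 70% of its speed; a pose out of reach is approached as far as the arm can. A call with a gripper value outside its range is refused whole. "gripper" is the opening, from 0 (shut) to 1 (fully open), set as the call begins (left out, the last holds). The fingers move at their own pace and stop on an object; "force" is the grip in N (left out, the last holds). Time passes only in rows, so rows that repeat a pose let the fingers close. It gives the time, the measured TCP pose, the force, the opening and the grip force at its end, in the units of the state.
- ctrl.get_state(): the state, without advancing time (a new reading comes with each control period).
- ctrl.get_image(name): name is "scene" or "top" or "wrist"; returns the picture (384x512x3 uint8, red, green, blue); there is no depth.
- ctrl.camera_model(name): a dict with "fx", "fy", "cx", "cy" (pixels), "R" (3x3) and "t" (3): a world point X has camera coordinates R X + t; the wrist camera has in their place "T_tool_cam" (4x4, takes a point from camera to tool coordinates, whose origin is the TCP and whose axes are the flange's). Camera axes: x right, y down, z forward; pixel columns grow to the right and rows downward; lengths in m; the calibration is good to about 2 mm. The wrist camera is an equidistant fisheye: a pixel r from the principal point sees the ray r / f radians off the axis. A picture is of the moment at which its call begins: read the wrist's pose just before it. camera_model takes no time and is no camera call.
- ctrl.close_job(): hands the job in; it is judged then, once.
The state is a dict: "time": time; "joint_positions": joint angles; "qd": joint speeds; "joint_torque": joint torques, N m; "position": TCP position; "tool_rot": TCP orientation; "ft_force": force on the tool from outside, world axes, zero at the start; "torque": the same for the moment, N m; "grip_width": opening from 0.0 (shut) to 1.0 (fully open); "grip_force": force on a finger pad.
Only numpy, scipy, OpenCV 4.12 (cv2) and the standard library are available. Lean on these libraries where they do the work, as an engineer would, in place of code of your own. Each camera call takes 0.05 s, during which the arm holds its last target. There are 200 camera calls.

### The job

Two open metal parts trays with black bridge handles stand on the bench: one holds two short round spacer rings, the other two long thin pins. Lift the tray with the rings by its handle, carry it level so that both rings stay inside, and set it down (do not drop it) flat in the middle of the light green foam pad; then let go.

Things in the scene. Friction and masses are not known exactly. Their poses are not given: they have to be found in the camera images.
- tray_grip (a point): open aluminium tray to carry, 140 mm long (x), 90 wide (y), walls 25 high and 3 thick, floor 3 thick, about 0.3 kg empty. A stiff black bridge handle runs along its length over its middle: bar 12 mm thick, 20 high, 142 long, on end uprights. The point is the bar's centre, 75 mm above the tray's underside. z up, x along the handle. The tray with two pins is otherwise identical.
- pad_top (a point): light green foam pad lying flat on the bench, firm and fixed to it, about 240 x 240 mm square and 12 mm thick. The point is the centre of its top face; x and y along its sides, z up.
- spacer_1_mid (a point): steel spacer ring: outside diameter 32 mm, bore 16 mm, 18 mm high, about 60 g, standing loose on its flat face on the tray's floor. The point is its centre, half-way up; z is along its bore.
- spacer_2_mid (a point): second steel spacer ring: outside diameter 32 mm, bore 16 mm, 18 mm high, about 60 g, standing loose on its flat face on the tray's floor. The point is its centre, half-way up; z is along its bore.
Things that resemble listed ones, but are neither listed nor needed, are in the scene too. Leave any turquoise or yellow look-alike of the part that bears spacer_1_mid alone.

How it is judged:
On the way:
1. the ring tray is lifted clear of the bench, its underside at least 15 mm up, with both rings inside (height (world z) of tray_grip above 0.09 m and x of spacer_1_mid in the frame of tray_grip between -0.068 and 0.068 m and y of spacer_1_mid in the frame of tray_grip between -0.043 and 0.043 m and z of spacer_1_mid in the frame of tray_grip between -0.078 and -0.045 m and x of spacer_2_mid in the frame of tray_grip between -0.068 and 0.068 m and y of spacer_2_mid in the frame of tray_grip between -0.043 and 0.043 m and z of spacer_2_mid in the frame of tray_grip between -0.078 and -0.045 m), for 0.2 s.
At the end, for the whole second after the job is handed in: The ring tray stands flat and still on the foam pad (underside within 5 mm of the pad's top, tilt under 4.5 degrees), its centre within 30 mm of the pad's centre, turned any way, and both rings lie inside it, below its handle (horizontal distance between tray_grip and pad_top below 0.03 m and z of tray_grip in the frame of pad_top between 0.07 and 0.08 m and angle between tray_grip's own z axis and vertical below 0.08 rad and linear speed of ring_tray below 0.02 m/s and x of spacer_1_mid in the frame of tray_grip between -0.068 and 0.068 m and y of spacer_1_mid in the frame of tray_grip between -0.043 and 0.043 m and z of spacer_1_mid in the frame of tray_grip between -0.078 and -0.045 m and x of spacer_2_mid in the frame of tray_grip between -0.068 and 0.068 m and y of spacer_2_mid in the frame of tray_grip between -0.043 and 0.043 m and z of spacer_2_mid in the frame of tray_grip between -0.078 and -0.045 m); the robot touches nothing.
It fails at once if the ring tray tilts more than 20 degrees (angle between tray_grip's own z axis and vertical above 0.35 rad).
It fails at once if the ring tray is dropped: out of the fingers with its underside more than 25 mm above the pad (z of tray_grip in the frame of pad_top above 0.1 m and contact force between the fingers and ring_tray below 0.02 N).
It also fails if it takes over 48 s, if anything falls off the work surface, if the arm or the gripper's body presses on something with over 40 N, if the wrist force passes 120 N, or if a joint passes its speed limit or range.

## Working session

There is one attempt and no reset: what is moved stays moved. The work goes in short steps, Python scripts to look and compute and a tool call to move; the robot and the scene stay as the last step left them, time stands still between calls to the robot, and variables do not carry over. Pictures are saved under pics/ and viewed, at most 10 in all, crops included, and the job is handed in when it is done.

Besides the shell and the picture viewer there is one more tool, called after "Emit:" as a command line: name --argument value ..., lists and objects as JSON in quotes. step_arm: Moves the arm, as the interface text tells. Its arguments: {"type":"object","properties":{"commands":{"type":"array"},"gripper":{"type":"number"},"force":{"type":"number"}},"required":["commands"]}

```bash
mkdir -p pics
python3 - <<'E'
from bench import ctrl
import cv2
s=ctrl.get_state();print(s['time'],s['position'],s['tool_rot'],s['ft_force'],s['grip_width'])
for n in("top","scene"):
    im=ctrl.get_image(n);cv2.imwrite(f"pics/{n}0.png",im[:,:,::-1])
    m=ctrl.camera_model(n);print(n,m)
E
```

```text
0.0 [ 0.24499115 -0.60149299  0.23545437] [-3.08116070e+00 -6.03587477e-01  7.25001191e-04] [-0.46162679 -0.40764533  1.00540968] 1.0036136571725833
top {'fx': 377.6871630295371, 'fy': 377.6871630295371, 'cx': 250.87742022472753, 'cy': 192.17739130505194, 'R': array([[-0.02790047, -0.99956034, -0.01003416],
       [-0.9933375 ,  0.0288468 , -0.11157276],
       [ 0.11181316,  0.00685438, -0.99370561]]), 't': array([0.02312476, 0.50941783, 0.96774444])}
scene {'fx': 378.93179956270814, 'fy': 378.93179956270814, 'cx': 256.6109584676932, 'cy': 187.91265400003044, 'R': array([[-0.65329958, -0.75709611, -0.00226659],
       [-0.45613555,  0.3959861 , -0.7969538 ],
       [ 0.60426816, -0.51961572, -0.60403601]]), 't': array([0.32751174, 0.29166751, 0.82707857])}
```

View pics/top0.png

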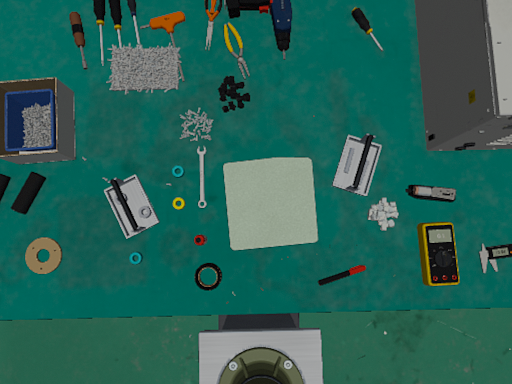

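View pics/scene0.png

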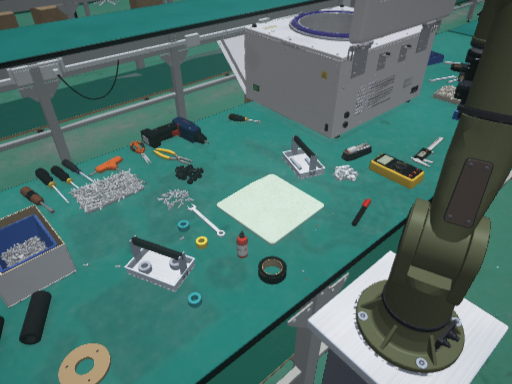

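The top view shows the ring tray on the left (~(131,206), bar from (113,180) to (140,230)) with rings; the scene view shows two rings in it (~(145,265), (175,262)). The pin tray is at (358,164) and the pad is centred at about (270,203). Next I measure the tray and the pad.

```bash
cat > h.py <<'E'
import numpy as np
from bench import ctrl
def ray(n,uv,z):
    m=ctrl.camera_model(n);R,t=np.array(m['R']),np.array(m['t'])
    d=R.T@np.array([(uv[0]-m['cx'])/m['fx'],(uv[1]-m['cy'])/m['fy'],1]);c=-R.T@t
    return c+d*(z-c[2])/d[2]
def proj(n,X):
    m=ctrl.camera_model(n);p=np.array(m['R'])@X+m['t'];return np.array([m['cx']+m['fx']*p[0]/p[2],m['cy']+m['fy']*p[1]/p[2]])
E
python3 - <<'E'
from h import *
import cv2
for n,tr,pr in(("top",(85,165,175,250),(215,150,325,255)),("scene",(115,225,205,300),(210,165,330,250))):
    im=cv2.imread(f"pics/{n}0.png");hsv=cv2.cvtColor(im,cv2.COLOR_BGR2HSV)
    def big(mask,b):
        k=np.zeros_like(mask);k[b[1]:b[3],b[0]:b[2]]=mask[b[1]:b[3],b[0]:b[2]]
        return max(cv2.findContours(k,cv2.RETR_EXTERNAL,cv2.CHAIN_APPROX_NONE)[0],key=cv2.contourArea)
    pad=cv2.inRange(hsv,(30,8,150),(90,70,255));c=big(pad,pr)
    w=np.array([ray(n,p[0],.012)[:2] for p in c],np.float32);print(n,"pad",cv2.minAreaRect(w))
    bar=cv2.inRange(im,(0,0,0),(55,55,55));c=big(bar,tr)
    print("bar px",cv2.minAreaRect(c)); 
    for z in(.075,.085):
        w=np.array([ray(n,p[0],z)[:2] for p in c],np.float32);print(z,cv2.minAreaRect(w))
    g=cv2.inRange(hsv,(0,0,120),(180,45,255));c=big(g,tr)
    w=np.array([ray(n,p[0],.025)[:2] for p in c],np.float32);print("tray",cv2.minAreaRect(w))
    x,y,X,Y=tr
    if n=="top":cv2.imwrite("pics/c.png",cv2.hconcat([cv2.resize(im[160:250,85:175],(400,400),interpolation=cv2.INTER_CUBIC),cv2.resize(cv2.imread("pics/scene0.png")[220:310,115:205],(400,400),interpolation=cv2.INTER_CUBIC)]))
E
```

```text
top pad ((0.4851225018501282, -0.0436260849237442), (0.2350287288427353, 0.23824115097522736), 4.073770523071289)
bar px ((124.29998779296875, 204.60000610351562), (56.7961311340332, 7.155418395996094), 63.43495178222656)
0.075 ((0.48295924067497253, 0.3275315761566162), (0.14541280269622803, 0.017866261303424835), 26.613616943359375)
0.085 ((0.4820638597011566, 0.32407981157302856), (0.14387191832065582, 0.01767694391310215), 26.613616943359375)
tray ((0.49210190773010254, 0.31089067459106445), (0.14468710124492645, 0.05717582628130913), 25.33028221130371)
scene pad ((0.48164117336273193, -0.0381864458322525), (0.23765885829925537, 0.240814670920372), 3.942230701446533)
bar px ((155.77149963378906, 248.0944366455078), (51.53667068481445, 7.309584140777588), 19.179006576538086)
0.075 ((0.48690712451934814, 0.33372601866722107), (0.13899889588356018, 0.020562106743454933), 25.562637329101562)
0.085 ((0.47718214988708496, 0.337199866771698), (0.13688568770885468, 0.020249508321285248), 25.562623977661133)
tray ((0.4747360050678253, 0.33170703053474426), (0.15544521808624268, 0.10479886084794998), 23.70646858215332)
```

View pics/c.png

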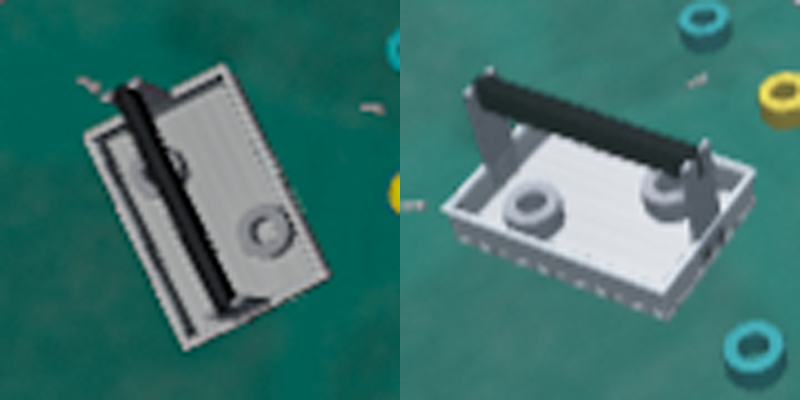

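Both rings are confirmed in the left tray. The bar is at about (0.485, 0.331) with heading +26°, and the pad centre is at about (0.483, -0.041). I'm moving to a hover above the bar.

Emit:
step_arm --commands '[{"travel":[0.035,-0.03,0],"turn":[0,0,0]},{"travel":[0.07,-0.06,0],"turn":[0,0,0]},{"travel":[0.105,-0.09,0],"turn":[0,0,0]},{"travel":[0.14,-0.12,0],"turn":[0,0,0]},{"travel":[0.175,-0.15,0],"turn":[0,0,0]}]' --gripper 1

```text
time: 0.6
position: [0.3511, -0.3951, 0.2362]
tool_rot: [-3.083, -0.604, 0.001]
ft_force: [1.5, 0.3, 0.5]
grip_width: 0.998
grip_force: 0.0
```

Emit:
step_arm --commands '[{"travel":[0.035,-0.03,0],"turn":[0,0,0]},{"travel":[0.07,-0.06,0],"turn":[0,0,0]},{"travel":[0.105,-0.09,0],"turn":[0,0,0]},{"travel":[0.14,-0.12,0],"turn":[0,0,0]},{"travel":[0.17,-0.145,0],"turn":[0,0,0]}]'

```text
time: 1.1
position: [0.454, -0.1959, 0.2364]
tool_rot: [-3.082, -0.606, 0.0]
ft_force: [0.8, -0.2, 0.4]
grip_width: 1.0
grip_force: 0.0
```

Emit:
step_arm --commands '[{"travel":[0.02,-0.04,0],"turn":[0,0,0]},{"travel":[0.04,-0.08,0],"turn":[0,0,0]},{"travel":[0.06,-0.12,0],"turn":[0,0,0]},{"travel":[0.08,-0.16,0],"turn":[0,0,0]},{"travel":[0.1,-0.2,0],"turn":[0,0,0]}]'

```text
time: 1.6
position: [0.4701, 0.026, 0.2363]
tool_rot: [3.083, 0.603, -0.0]
ft_force: [0.9, -0.6, 0.2]
grip_width: 0.998
grip_force: 0.0
```

Emit:
step_arm --commands '[{"travel":[0.02,-0.043,0],"turn":[0,0,1]},{"travel":[0.04,-0.086,0],"turn":[0,0,2]},{"travel":[0.06,-0.129,0],"turn":[0,0,-1]},{"travel":[0.08,-0.172,0],"turn":[0,0,-2]},{"travel":[0.1,-0.215,0],"turn":[0,0,-4]}]'

```text
time: 2.1
position: [0.4819, 0.2626, 0.2364]
tool_rot: [3.059, 0.711, 0.0]
ft_force: [0.0, -0.2, 0.0]
grip_width: 1.003
grip_force: 0.0
```

Run:
```python
from bench import ctrl
import cv2,json,numpy as np
s=ctrl.get_state();im=ctrl.get_image("wrist");cv2.imwrite("pics/w1.png",im[:,:,::-1])
print(s['position'],s['tool_rot']);print(ctrl.camera_model("wrist"))
json.dump([list(s['position']),list(s['tool_rot'])],open("w1.json","w"))
```

```text
[0.4818665  0.26258248 0.23643487] [3.05926030e+00 7.11333282e-01 4.48857215e-04]
{'fx': 297.3186396354542, 'fy': 297.3186396354542, 'cx': 255.491390303783, 'cy': 191.68582002619007, 'T_tool_cam': array([[ 5.65266291e-04, -9.70576579e-01, -2.40791997e-01,
         6.50275082e-02],
       [ 9.99999491e-01,  7.49981230e-04, -6.75471841e-04,
         2.58490843e-04],
       [ 8.36186626e-04, -2.40791492e-01,  9.70576508e-01,
        -1.49293841e-01],
       [ 0.00000000e+00,  0.00000000e+00,  0.00000000e+00,
         1.00000000e+00]])}
```

View pics/w1.png

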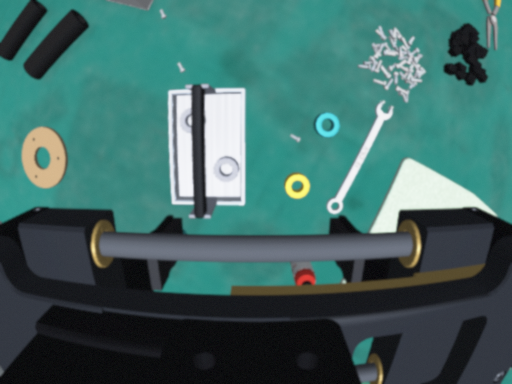

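The wrist view shows the ring tray. Its bar runs from about (200,88) to (201,215), the rim is at x 168–245 and y 89–205, and the rings are at (190,122) and (227,168).

```bash
cat >> h.py <<'E'
from scipy.spatial.transform import Rotation as Ro
def wray(pose,uv,z):
    m=ctrl.camera_model("wrist");T=np.array(m['T_tool_cam'])
    a=np.array([(uv[0]-m['cx'])/m['fx'],(uv[1]-m['cy'])/m['fy']]);th=np.hypot(*a)
    d=np.array([*(a/th*np.sin(th)),np.cos(th)]);R=Ro.from_rotvec(pose[1]).as_matrix()
    c=R@T[:3,3]+pose[0];d=R@T[:3,:3]@d
    return c+d*(z-c[2])/d[2]
E
python3 - <<'E'
from h import *
import cv2,json
p=json.load(open("w1.json"));im=cv2.imread("pics/w1.png")
R=Ro.from_rotvec(p[1]).as_matrix();print("toolx",np.degrees(np.arctan2(R[1,0],R[0,0])))
m=cv2.inRange(im,(0,0,0),(45,45,45))
k=np.zeros_like(m);k[80:208,160:255]=m[80:208,160:255]
k=cv2.morphologyEx(k,cv2.MORPH_OPEN,np.ones((5,5),np.uint8))
c=max(cv2.findContours(k,cv2.RETR_EXTERNAL,cv2.CHAIN_APPROX_NONE)[0],key=cv2.contourArea)
print("px",cv2.boundingRect(c))
w=np.array([wray(p,q[0],.085)[:2] for q in c],np.float32);print(".085",cv2.minAreaRect(w))
vx,vy,x0,y0=cv2.fitLine(w,cv2.DIST_L2,0,.001,.001).ravel();print("line",np.degrees(np.arctan2(vy,vx)),x0,y0)
co=[wray(p,q,.025)[:2] for q in((169,90),(245,89),(245,205),(171,205))];co=np.array(co)
print("rim c",co.mean(0),np.linalg.norm(np.diff(co,axis=0),axis=1))
e=[wray(p,q,.085)[:2] for q in((199,87),(201,216))];print("bar ends",e,np.mean(e,0))
# top-view rim
t=np.array([ray("top",(85+.225*u,160+.225*v),.025)[:2] for u,v in((225,65),(328,275),(187,348),(88,135))]);print("top rim",t.mean(0),np.linalg.norm(np.diff(t,axis=0),axis=1))
t=np.array([ray("scene",(115+.225*u,220+.225*v),.025)[:2] for u,v in((755,170),(665,295),(443,208))] ) if 0 else np.array([ray("scene",(115+.225*u,220+.225*v),.025)[:2] for u,v in((355,170),(265,295),(43,208))]);print("scene rim",(t[0]+t[2])/2,np.linalg.norm(np.diff(t,axis=0),axis=1))
E
```

```text
toolx 26.179431896591584Traceback (most recent call last):
  File "<stdin>", line 8, in <module>
ValueError: max() iterable argument is empty
```

Run:
```python
from h import *
import cv2,json
p=json.load(open("w1.json"));im=cv2.imread("pics/w1.png")
m=cv2.inRange(im,(0,0,0),(75,75,75))
k=np.zeros_like(m);k[95:200,180:225]=m[95:200,180:225]
c=max(cv2.findContours(k,cv2.RETR_EXTERNAL,cv2.CHAIN_APPROX_NONE)[0],key=cv2.contourArea)
print("px",cv2.boundingRect(c), im[150,190:212].tolist()[::3])
w=np.array([wray(p,q[0],.085)[:2] for q in c],np.float32);print(".085",cv2.minAreaRect(w))
co=[wray(p,q,.025)[:2] for q in((169,90),(245,89),(245,205),(171,205))];co=np.array(co)
print("rim c",co.mean(0),np.linalg.norm(np.diff(co,axis=0),axis=1))
e=[wray(p,q,.085)[:2] for q in((199,87),(201,216))];print("bar ends",e,np.mean(e,0))
t=np.array([ray("top",(85+.225*u,160+.225*v),.025)[:2] for u,v in((225,65),(328,275),(187,348),(88,135))]);print("top rim",t.mean(0),np.linalg.norm(np.diff(t,axis=0),axis=1))
t=np.array([ray("scene",(115+.225*u,220+.225*v),.025)[:2] for u,v in((355,170),(265,295),(43,208))]);print("scene rim",(t[0]+t[2])/2,np.linalg.norm(np.diff(t,axis=0),axis=1))
```

```text
px (192, 95, 15, 105) [[240, 236, 234], [73, 69, 66], [59, 53, 52], [66, 60, 57], [31, 28, 27], [186, 179, 177], [246, 242, 241], [245, 240, 239]]
.085 ((0.4891331195831299, 0.3310372233390808), (0.10880818217992783, 0.013074315153062344), 25.655473709106445)
rim c [0.48265601 0.33024828] [0.09382479 0.14389869 0.09661351]
bar ends [array([0.54577935, 0.35737018]), array([0.42315843, 0.29900811])] [0.48446889 0.32818914]
top rim [0.48239052 0.32528018] [0.14186234 0.09269861 0.14182185]
scene rim [0.4809785  0.33039139] [0.09313233 0.14404798]
```

Emit:
step_arm --commands '[{"travel":[0.016,-0.029,0],"turn":[0,0,0]},{"travel":[0.031,-0.058,0.02],"turn":[0,0,0]},{"travel":[0.031,-0.058,0.06],"turn":[0,0,0]},{"travel":[0.031,-0.058,0.09],"turn":[0,0,0]},{"travel":[0.031,-0.058,0.11],"turn":[0,0,0]}]'

```text
time: 2.65
position: [0.4829, 0.3259, 0.1234]
tool_rot: [3.059, 0.712, -0.006]
ft_force: [0.0, -1.2, 0.3]
grip_width: 1.002
grip_force: 0.0
```

Run:
```python
from h import *
import cv2
s=ctrl.get_state();p=[s['position'],s['tool_rot']];im=ctrl.get_image("wrist");print(*p)
cv2.imwrite("pics/w2.png",im[:,:,::-1])
```

```text
[0.48289465 0.3258691  0.12342956] [ 3.05858318  0.71201624 -0.00626682]
```

View pics/w2.png

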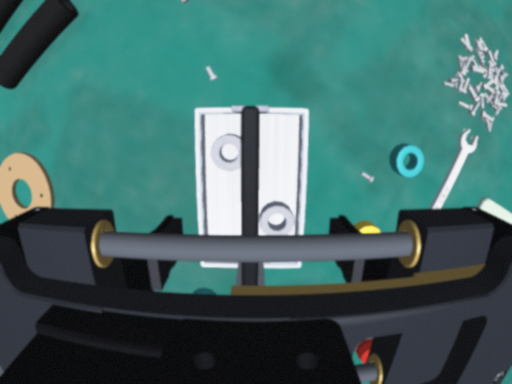

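The bar is at u≈250, about 3 mm off the tool's centre line, running from v=107 downward. I'm correcting that, descending and gripping.

Emit:
step_arm --commands '[{"travel":[0,-0.003,0.015],"turn":[0,0,0]},{"travel":[0,-0.003,0.035],"turn":[0,0,0]},{"travel":[0,-0.003,0.05],"turn":[0,0,0]},{"travel":[0,-0.003,0.053],"turn":[0,0,0]},{"travel":[0,-0.003,0.053],"turn":[0,0,0]}]'

```text
time: 3.2
position: [0.483, 0.3295, 0.0734]
tool_rot: [3.06, 0.711, -0.001]
ft_force: [0.2, -0.0, -0.7]
grip_width: 1.001
grip_force: 0.0
```

Run:
```python
from h import *
p=[np.array([0.48289465,0.3258691,0.12342956]),np.array([3.05858318,0.71201624,-0.00626682])]
e=wray(p,(250,106.5),.085);print("far end",e,"centre",e[:2]-.071*np.array([np.cos(.45),np.sin(.45)]))
s=ctrl.get_state();R=Ro.from_rotvec(s['tool_rot']).as_matrix();print(s['position'],"tool z",R[:,2],"toolx",np.degrees(np.arctan2(R[1,0],R[0,0])))
```

```text
far end [0.54693019 0.36106621 0.085     ] centre [0.48299845 0.33018366]
[0.48296175 0.32951882 0.07342537] tool z [-4.11814722e-04 -1.40958881e-04 -9.99999905e-01] toolx 26.15857492599305
```

Emit:
step_arm --commands '[{"travel":[0,0,0.003],"turn":[0,0,0]},{"travel":[0,0,0.003],"turn":[0,0,0]},{"travel":[0,0,0.003],"turn":[0,0,0]},{"travel":[0,0,0.003],"turn":[0,0,0]},{"travel":[0,0,0.003],"turn":[0,0,0]}]' --gripper 0 --force 50

```text
time: 3.7
position: [0.4832, 0.3296, 0.0708]
tool_rot: [3.06, 0.711, 0.001]
ft_force: [0.4, -0.0, 0.7]
grip_width: 0.63
grip_force: 0.0
```

Emit:
step_arm --commands '[{"travel":[0,0,0],"turn":[0,0,0]},{"travel":[0,0,0],"turn":[0,0,0]},{"travel":[0,0,0],"turn":[0,0,0]},{"travel":[0,0,0],"turn":[0,0,0]},{"travel":[0,0,0],"turn":[0,0,0]}]'

```text
time: 4.2
position: [0.483, 0.3295, 0.0705]
tool_rot: [3.06, 0.711, -0.0]
ft_force: [0.9, 1.0, 0.1]
grip_width: 0.177
grip_force: 0.0
```

Emit:
step_arm --commands '[{"travel":[0,0,0],"turn":[0,0,0]},{"travel":[0,0,0],"turn":[0,0,0]},{"travel":[0,0,0],"turn":[0,0,0]},{"travel":[0,0,0],"turn":[0,0,0]}]'

```text
time: 4.6
position: [0.4828, 0.3298, 0.0704]
tool_rot: [-3.06, -0.711, 0.0]
ft_force: [-1.0, 1.4, -0.8]
grip_width: 0.133
grip_force: 50.0
```

Emit:
step_arm --commands '[{"travel":[0,0,-0.004],"turn":[0,0,0]},{"travel":[0,0,-0.01],"turn":[0,0,0]},{"travel":[0,0,-0.018],"turn":[0,0,0]},{"travel":[0,0,-0.026],"turn":[0,0,0]},{"travel":[0,0,-0.034],"turn":[0,0,0]}]'

```text
time: 5.1
position: [0.4832, 0.3295, 0.1054]
tool_rot: [3.06, 0.711, 0.001]
ft_force: [-0.3, 0.8, -2.8]
grip_width: 0.131
grip_force: 50.0
```

Emit:
step_arm --commands '[{"travel":[0,0,-0.008],"turn":[0,0,0]},{"travel":[0,0,-0.016],"turn":[0,0,0]},{"travel":[0,0,-0.022],"turn":[0,0,0]},{"travel":[0,0,-0.026],"turn":[0,0,0]},{"travel":[0,0,-0.026],"turn":[0,0,0]}]'

```text
time: 5.6
position: [0.4833, 0.3297, 0.1312]
tool_rot: [-3.06, -0.711, -0.002]
ft_force: [0.6, 0.1, -4.2]
grip_width: 0.132
grip_force: 50.0
```

Run:
```python
from h import *
import cv2
s=ctrl.get_state();print(s['time'],s['position'],s['ft_force'],s['torque'],s['grip_width'],s['grip_force'])
cv2.imwrite("pics/l.png",cv2.hconcat([cv2.resize(cv2.cvtColor(ctrl.get_image(n),cv2.COLOR_RGB2BGR),(400,300)) for n in("wrist","scene")]))
```

```text
5.6 [0.4832905  0.32974942 0.13115422] [ 0.55303205  0.13569062 -4.17948393] [-0.0266002   0.01510259 -0.00150261] 0.13241824781678452 49.99048791825771
```

View pics/l.png

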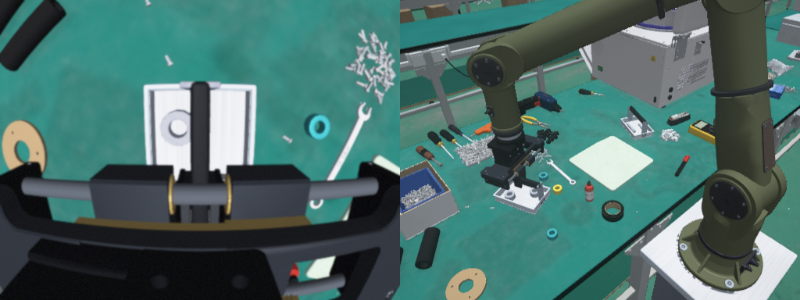

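The tray is lifted level with both rings inside, at about 4.2 N. A red-capped bottle stands near the path, so I'm rising further and bending the path to +x.

Emit:
step_arm --commands '[{"travel":[0,0,-0.006],"turn":[0,0,0]},{"travel":[0,0,-0.02],"turn":[0,0,0]},{"travel":[0,0,-0.038],"turn":[0,0,0]},{"travel":[0,0,-0.054],"turn":[0,0,0]},{"travel":[0,0,-0.06],"turn":[0,0,0]}]'

```text
time: 6.2
position: [0.4839, 0.3306, 0.1933]
tool_rot: [-3.059, -0.711, -0.006]
ft_force: [0.2, -0.2, -4.0]
grip_width: 0.132
grip_force: 50.0
```

Emit:
step_arm --commands '[{"travel":[-0.001,0.004,0],"turn":[0,0,0]},{"travel":[-0.004,0.012,0],"turn":[0,0,0]},{"travel":[-0.008,0.025,0],"turn":[0,0,0]},{"travel":[-0.013,0.043,0],"turn":[0,0,0]},{"travel":[-0.018,0.062,0],"turn":[0,0,0]}]'

```text
time: 6.7
position: [0.494, 0.2638, 0.1896]
tool_rot: [3.059, 0.71, -0.003]
ft_force: [0.4, 0.5, -3.8]
grip_width: 0.131
grip_force: 50.0
```

Emit:
step_arm --commands '[{"travel":[-0.006,0.02,0],"turn":[0,0,0]},{"travel":[-0.012,0.04,0],"turn":[0,0,0]},{"travel":[-0.018,0.06,0],"turn":[0,0,0]},{"travel":[-0.026,0.08,0],"turn":[0,0,0]},{"travel":[-0.036,0.098,0],"turn":[0,0,0]}]'

```text
time: 7.2
position: [0.5049, 0.1593, 0.1897]
tool_rot: [3.06, 0.708, -0.002]
ft_force: [0.6, 0.3, -4.0]
grip_width: 0.132
grip_force: 50.0
```

Emit:
step_arm --commands '[{"travel":[-0.011,0.017,0],"turn":[0,0,0]},{"travel":[-0.023,0.034,0],"turn":[0,0,0]},{"travel":[-0.036,0.051,0],"turn":[0,0,0]},{"travel":[-0.049,0.068,0],"turn":[0,0,0]},{"travel":[-0.062,0.085,0],"turn":[0,0,0]}]'

```text
time: 7.7
position: [0.4859, 0.0562, 0.1898]
tool_rot: [3.06, 0.709, -0.002]
ft_force: [0.6, -0.5, -3.7]
grip_width: 0.128
grip_force: 50.0
```

Emit:
step_arm --commands '[{"travel":[-0.011,0.019,0],"turn":[0,0,0]},{"travel":[-0.021,0.038,0],"turn":[0,0,0]},{"travel":[-0.03,0.055,0],"turn":[0,0,0]},{"travel":[-0.037,0.07,0],"turn":[0,0,0]},{"travel":[-0.042,0.08,0],"turn":[0,0,0]}]'

```text
time: 8.2
position: [0.4835, -0.0345, 0.1899]
tool_rot: [3.061, 0.707, -0.002]
ft_force: [0.7, -0.3, -3.6]
grip_width: 0.136
grip_force: 50.0
```

Emit:
step_arm --commands '[{"travel":[-0.003,0.005,0],"turn":[0,0,0]},{"travel":[-0.003,0.006,0],"turn":[0,0,0]},{"travel":[-0.003,0.006,0],"turn":[0,0,0]}]'

```text
time: 8.5
position: [0.4844, -0.0379, 0.1904]
tool_rot: [-3.059, -0.712, -0.0]
ft_force: [-0.1, 0.3, -3.9]
grip_width: 0.134
grip_force: 50.0
```

Run:
```python
from h import *
import cv2
s=ctrl.get_state();R=Ro.from_rotvec(s['tool_rot']).as_matrix();print(s['time'],s['position'],"toolx",np.degrees(np.arctan2(R[1,0],R[0,0])),R[:,2],s['ft_force'],s['torque'])
cv2.imwrite("pics/m.png",cv2.hconcat([cv2.resize(cv2.cvtColor(ctrl.get_image(n),cv2.COLOR_RGB2BGR),(400,300)) for n in("wrist","scene")]))
```

```text
8.5 [ 0.48440826 -0.03794532  0.19043809] toolx 26.193420310168918 [-8.57743806e-05  4.43143229e-04 -9.99999898e-01] [-0.08667147  0.25869144 -3.89617993] [-0.01712094  0.02809543 -0.02148916]
```

View pics/m.png

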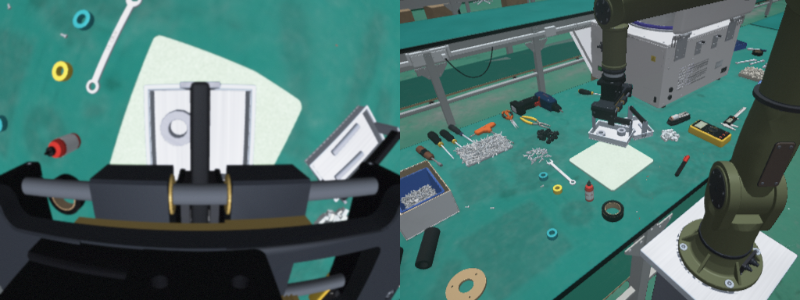

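The tray is level over the pad, so I'm lowering it.

Emit:
step_arm --commands '[{"travel":[0,0.002,0.006],"turn":[0,0,0]},{"travel":[0.0,0.002,0.02],"turn":[0,0,0]},{"travel":[0,0.002,0.038],"turn":[0,0,0]},{"travel":[0,0.002,0.056],"turn":[0,0,0]},{"travel":[0,0.002,0.072],"turn":[0,0,0]}]'

```text
time: 9.1
position: [0.4845, -0.04, 0.1164]
tool_rot: [-3.059, -0.712, 0.002]
ft_force: [-0.4, -0.5, -4.1]
grip_width: 0.131
grip_force: 50.0
```

Emit:
step_arm --commands '[{"travel":[0,0,0.01],"turn":[0,0,0]},{"travel":[0,0,0.017],"turn":[0,0,0]},{"travel":[0,0,0.022],"turn":[0,0,0]},{"travel":[0,0,0.026],"turn":[0,0,0]},{"travel":[0,0,0.029],"turn":[0,0,0]}]'

```text
time: 9.6
position: [0.4856, -0.0404, 0.0896]
tool_rot: [3.06, 0.711, 0.001]
ft_force: [-0.2, -0.5, -3.6]
grip_width: 0.133
grip_force: 50.0
```

Emit:
step_arm --commands '[{"travel":[0,0,0.001],"turn":[0,0,0]},{"travel":[0,0,0.002],"turn":[0,0,0]},{"travel":[0,0,0.003],"turn":[0,0,0]},{"travel":[0,0,0.003],"turn":[0,0,0]}]'

```text
time: 10.0
position: [0.4854, -0.0404, 0.0866]
tool_rot: [3.06, 0.711, 0.0]
ft_force: [-0.3, 0.6, -4.3]
grip_width: 0.132
grip_force: 50.0
```

Emit:
step_arm --commands '[{"travel":[0,0,0.001],"turn":[0,0,0]},{"travel":[0,0,0.002],"turn":[0,0,0]},{"travel":[0,0,0.003],"turn":[0,0,0]},{"travel":[0,0,0.003],"turn":[0,0,0]}]'

```text
time: 10.4
position: [0.4852, -0.0403, 0.0833]
tool_rot: [-3.06, -0.711, 0.001]
ft_force: [0.5, -0.0, -3.1]
grip_width: 0.13
grip_force: 50.0
```

Emit:
step_arm --commands '[{"travel":[0,0,0.001],"turn":[0,0,0]},{"travel":[0,0,0.001],"turn":[0,0,0]}]'

```text
time: 10.6
position: [0.4852, -0.0403, 0.0824]
tool_rot: [-3.06, -0.711, 0.0]
ft_force: [-0.3, -0.3, -3.4]
grip_width: 0.133
grip_force: 50.0
```

Emit:
step_arm --commands '[{"travel":[0,0,0.001],"turn":[0,0,0]},{"travel":[0,0,0.001],"turn":[0,0,0]},{"travel":[0,0,0.001],"turn":[0,0,0]}]'

```text
time: 10.9
position: [0.4854, -0.0403, 0.082]
tool_rot: [3.06, 0.711, -0.0]
ft_force: [-3.8, 0.4, 3.0]
grip_width: 0.133
grip_force: 50.0
```

The force reversed from -3.4 to +3.0 N, so the tray is on the pad. I'm opening the gripper.

Emit:
step_arm --commands '[{"travel":[0,0,0],"turn":[0,0,0]},{"travel":[0,0,0],"turn":[0,0,0]},{"travel":[0,0,0],"turn":[0,0,0]},{"travel":[0,0,0],"turn":[0,0,0]},{"travel":[0,0,0],"turn":[0,0,0]}]' --gripper 0.7

```text
time: 11.4
position: [0.4854, -0.0404, 0.0815]
tool_rot: [3.06, 0.711, 0.0]
ft_force: [0.1, 0.3, -0.2]
grip_width: 0.505
grip_force: 0.0
```

Emit:
step_arm --commands '[{"travel":[0,0,0],"turn":[0,0,0]},{"travel":[0,0,0],"turn":[0,0,0]},{"travel":[0,0,0],"turn":[0,0,0]}]'

```text
time: 11.7
position: [0.4853, -0.0403, 0.0815]
tool_rot: [3.06, 0.711, 0.0]
ft_force: [0.6, -0.3, 0.0]
grip_width: 0.681
grip_force: 0.0
```

Released. I'm retreating up, then checking.

Emit:
step_arm --commands '[{"travel":[0,0,-0.015],"turn":[0,0,0]},{"travel":[0,0,-0.04],"turn":[0,0,0]},{"travel":[0,0,-0.07],"turn":[0,0,0]},{"travel":[0,0,-0.1],"turn":[0,0,0]},{"travel":[0,0,-0.13],"turn":[0,0,0]}]'

```text
time: 12.2
position: [0.4851, -0.0402, 0.2127]
tool_rot: [3.06, 0.711, -0.0]
ft_force: [1.5, 0.5, -0.1]
grip_width: 0.7
grip_force: 0.0
```

Emit:
step_arm --commands '[{"travel":[-0.03,0,0],"turn":[0,0,0]},{"travel":[-0.06,0,0],"turn":[0,0,0]},{"travel":[-0.06,0,0],"turn":[0,0,0]},{"travel":[-0.06,0,0],"turn":[0,0,0]}]'

```text
time: 12.6
position: [0.4315, -0.067, 0.2118]
tool_rot: [3.059, 0.709, 0.001]
ft_force: [0.5, 0.7, 0.4]
grip_width: 0.699
grip_force: 0.0
```

Run:
```python
from h import *
import cv2
s=ctrl.get_state();print(s['time'],s['position'],s['tool_rot'])
p=[s['position'],s['tool_rot']];im=ctrl.get_image("wrist");cv2.imwrite("pics/f.png",cv2.hconcat([cv2.resize(cv2.cvtColor(i,cv2.COLOR_RGB2BGR),(400,300)) for i in(im,ctrl.get_image("scene"))]))
```

```text
12.6 [ 0.43145845 -0.06701975  0.211756  ] [3.05939749e+00 7.09106234e-01 1.06015732e-03]
```

View pics/f.png

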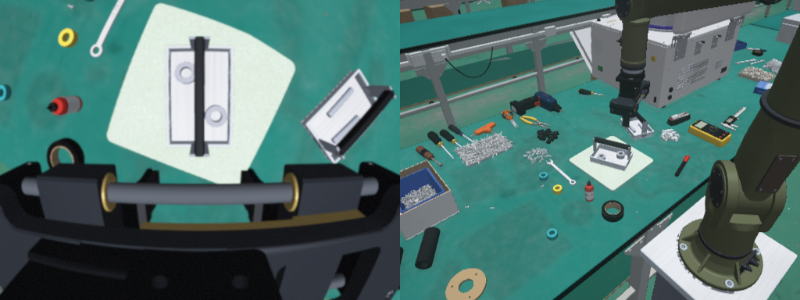

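The tray stands flat at about (200,97), coinciding with the pad's centre at about (200,98). Both rings, at (185,73) and (215,115), are inside, and the gripper is clear.

```bash
python3 -c "
from bench import ctrl
print(ctrl.close_job())"
```

```text
the job is handed in; nothing more can be done
None
```

The ring tray stands flat in the middle of the foam pad with both rings inside and the gripper clear. I handed the job in at about 12.7 s; no verdict was returned.

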